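# Move a glazed clay disc from its drying slats to a plate with the scraper

### The job

The freshly glazed clay disc is still tacky, so never touch it with the gripper: take the scraper from the bamboo tray by its handle, slide the blade under the disc between the two wooden slats, and lift it off. Carry it to the plate and tip it gently from close above, so that it ends lying flat, glazed side up, on the flat middle of the plate. Then lay the scraper back in the tray with its blade flat on the tray floor, let go, and leave the bottle, clip box and heel cup alone.

Things in the scene. Friction and masses are not known exactly. Their poses are not given: they have to be found in the camera images.
- scraper_grip (a point): Steel scraper, dark wood handle, about 160 g, lying in the tray. Point: grip place, inside the handle. x: level, along the blade to its front edge; y: across; z: up with the blade flat. Handle: straight bar along x, 24 mm wide (y), 26 high, from x = -75 to +35 mm. A thin upright strip at x = +16 to +20 mm, 22 mm wide, joins it to the blade's rear edge; 43 mm free between blade and handle.
- scraper_edge (a point): Middle of the scraper blade's free front edge, on the underside; 120 mm ahead (x) of and 58 mm below scraper_grip, same axes. The blade is a flat plate 100 mm long (x = 0 back to -100 mm), 52 mm wide, 2 mm thick, polished: the disc starts to slide on it at a tilt of 15 to 23 degrees.
- disc: Loose round flat clay disc, 90 mm in diameter, 8 mm thick, about 100 g, terracotta with a paler glazed top; lies across the two slats at the start, within a few mm of the middle between them. Origin: centre of its underside; z up, out of the glazed face.
- slats: Two parallel wooden slats fixed on the bench, each 110 mm long (x), 9 wide, 10 high; the gap between them is 66 mm wide, bare bench, open at both ends. Origin: on the bench, centre of the pair; x along the slats, roughly away from the robot, z up. On each slat a stop block 12 mm high at x = 31 to 41 mm keeps the disc from being pushed off in +x; the way between the blocks is free.
- plate_in (a point): Loose white ceramic plate, 230 mm in diameter, standing on the bench. Point: centre of its flat inner floor, 5 mm above the bench, z up. The floor is flat to about 68 mm from the centre; then it rises to the rim, 20 mm above the bench.
- tray_in (a point): Shallow bamboo tray fixed on the bench, 250 mm long (x) by 180 mm wide (y) outside, walls 6 mm thick, 18 mm high from the bench. Point: centre of its inner floor, 6 mm above the bench; x along its length, roughly away from the robot, z up.
- bottle: Bystander: small closed green glass bottle, 42 mm in diameter, 100 mm high, standing on the bench beyond the work. Origin: centre of its underside.
- clipbox: Bystander: closed clear plastic box with a white latch, 128 x 84 x 48 mm, on the bench at one end of the work. Origin: centre of its underside.
- heelcup: Bystander: red silicone heel cup, about 100 x 64 x 28 mm, on the bench at one end of the work. Origin: underside, near its middle.
Mind the look-alikes: they are no part of the job. Leave any red look-alike of the part that bears scraper_grip alone. There is more than one size of the slats; the one meant has the size given above.

How it is judged:
By the outcome, as a careful person would: the job done as asked, in the order asked, and still so for the second after the job is handed in, with the robot touching nothing.
It also fails if it takes over 67 s, if anything falls off the work surface, if the arm or the gripper's body presses on something with over 40 N, if the wrist force passes 120 N, or if a joint passes its speed limit or range.

### The arm

A 6-joint arm with a two-finger parallel gripper is mounted at the origin on the work surface. World frame = base frame: x ahead of the robot, y to its left, z up, the work surface at z = 0. Lengths are in m, angles in rad, forces in N, time in s.
With the tool pointing down it reaches from about 0.375 to 0.975 m from the base axis. Payload 3.8 kg.
Tool frame: the origin (TCP) lies at the very end of the fingers, on their centre line; the grasp point (between the pads) lies 19 mm behind it; z points along the fingers, y is the line along which they close (so a half turn about z gives the same grasp; the last joint's range is limited). The gripper opens to 85 mm and grips with 20 to 120 N. Pads are 22 mm wide; open, the fingers measure 114 mm over their backs; the gripper's body (76 mm by 85 mm) begins 54 mm behind the grasp point. The pads swing forward as they close: fully open they stand 13 mm farther back than shut.
Start: joints at [1.135, 0.264, 1.604, -0, 1.274, -0.037], TCP at [0.262, 0.622, 0.231] pointing down, gripper open.
Joint ranges: [-2.63, 2.63], [-0.94, 2.18], [0.31, 2.57], [-1.31, 4.45], [0, 2.66], [-2.55, 2.55]. Speed limits (rad/s): [2.57, 2.57, 3.14, 3.14, 3.14, 3.14].

### API

Orientations are given as a rotation vector (axis times angle).
In Python, from workcell import * gives the robot as it stands.
- The arm moves only by the shell command python3 -m crank 'ROWS' [OPENING] [FORCE]. ROWS is JSON, a list that holds one entry, the list of rows, each a list of 6 numbers: the shift along the tool's x, y, z in cm, then the turn, a rotation vector about the tool's x, y, z in rad. In form: [[[dx, dy, dz, ax, ay, az], ...]]. A call has 1 to 8 rows; each row shifts and turns the commanded pose from where the row before left it, along the tool's axes as they then stand; what a row does not reach is not made up. A row lasts 1/12 s, in which the tool goes at most 41.7 mm and 7.16 degrees, less where a joint would pass 70% of its speed; a pose out of reach is approached as far as the arm can. A call with a gripper value outside its range is refused whole. OPENING is the finger opening in cm, from 0 to 8.54, set as the call begins (- or left out, the last holds). The fingers move at their own pace and stop on an object; FORCE is the grip in N (left out, the last holds). Time passes only in rows, so rows that do not move let the fingers close. It gives the time, the measured TCP pose, the force, the opening and the grip force at its end, in the units of the state.
- read_state(): the state, without advancing time (a new reading comes with each control period).
- read_camera(name): name is "side" or "top"; returns the picture (400x640x3 uint8, blue, green, red); there is no depth.
- camera_model(name): a dict with "camera_matrix" (3x3 intrinsics, pixels), "R" (3x3) and "t" (3): a world point X has camera coordinates R X + t. Camera axes: x right, y down, z forward; pixel columns grow to the right and rows downward; lengths in m; the calibration is good to about 2 mm. A picture is of the moment at which its call begins. camera_model takes no time and is no camera call.
- finish_job(): hands the job in; it is judged then, once.
The state is a dict: "time": time; "q": joint angles; "joint_vel": joint speeds; "joint_torque": joint torques, N m; "tool_pos": TCP position; "tcp_rot": TCP orientation; "wrist_force": force on the tool from outside, world axes, zero at the start; "torque": the same for the moment, N m; "width": opening from 0.0 (shut) to 1.0 (fully open); "grip_force": force on a finger pad.
Only numpy, scipy, OpenCV 4.12 (cv2) and the standard library are available. Lean on these libraries where they do the work, as an engineer would, in place of code of your own. Each camera call takes 0.05 s, during which the arm holds its last target. There are 200 camera calls.

## Working session

There is one attempt and no reset: what is moved stays moved. The work goes in short steps, Python scripts to look and compute and a shell command to move; the robot and the scene stay as the last step left them, time stands still between calls to the robot, and variables do not carry over. Pictures are saved under pics/ and viewed, at most 10 in all, crops included, and the job is handed in when it is done.

```bash
mkdir -p pics; ls; python3 - <<'E'
from workcell import *
import cv2
for n in("top","side"):
    cv2.imwrite(f"pics/{n}0.png",read_camera(n)); m=camera_model(n); print(n,m["camera_matrix"],m["R"],m["t"])
s=read_state();print(s)
E
```

```text
pics
top [[519.18175      0.         313.64524161]
 [  0.         519.18175    199.26092163]
 [  0.           0.           1.        ]] [[-0.02350771 -0.999619    0.01446503]
 [-0.9822193   0.02039795 -0.18662576]
 [ 0.1862596  -0.01859497 -0.98232458]] [0.00719838 0.57277325 1.30605838]
side [[507.80256505   0.         315.6483753 ]
 [  0.         507.80256505 197.9561484 ]
 [  0.           0.           1.        ]] [[ 0.94444121 -0.32866905  0.00273001]
 [-0.17590551 -0.51245168 -0.84050611]
 [ 0.27764734  0.79332839 -0.54179519]] [-0.54774918  0.16050664  1.58110057]
{'time': 0.1, 'q': array([ 1.13513399e+00,  2.64687715e-01,  1.60524605e+00, -2.32184771e-05,
        1.27368467e+00, -3.68896703e-02]), 'joint_vel': array([ 0.00300952, -0.00250753, -0.00451021,  0.00115522,  0.00173407,
        0.00141588]), 'joint_torque': array([ 9.47500484e-05, -5.16708148e+01, -3.68587911e+01, -1.92689627e-04,
        6.46429180e-03,  1.77270158e-05]), 'tool_pos': array([0.26181845, 0.62143993, 0.23007519]), 'tcp_rot': array([-0.62214808, -3.07890936,  0.00310139]), 'wrist_force': array([-0.44280124,  0.75508606, -0.12785857]), 'torque': array([-0.03973116, -0.04460146, -0.02190616]), 'grip_force': 0.0, 'width': 0.9993182580412241}
```

View pics/top0.png

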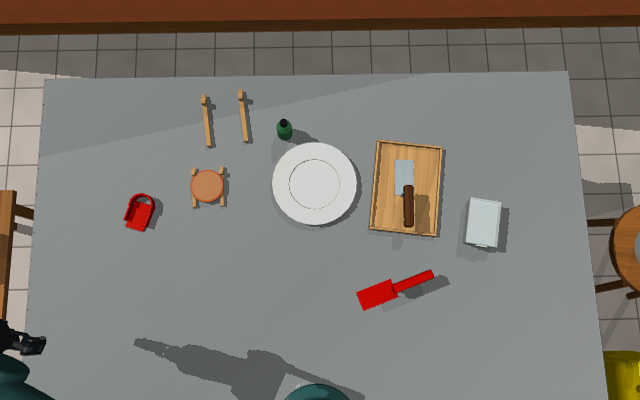

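View pics/side0.png

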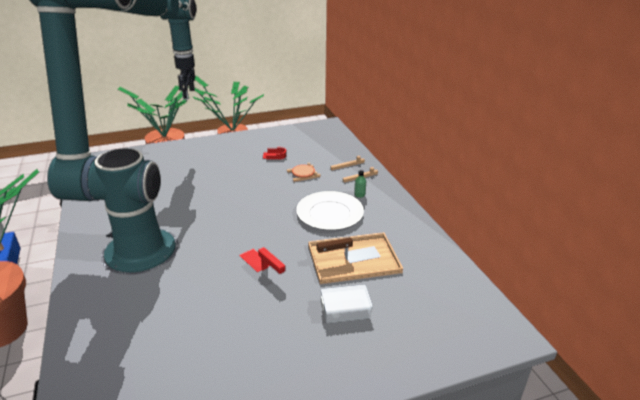

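The top view shows two candidates each for two of the parts:
- **Scraper:** the dark-handled one is in the tray (handle at 408,205, blade at 403,176). The red look-alike is at (395,290), so I'm leaving that one.
- **Slats:** the short pair carries the disc (208,186). The longer pair is at (225,118).

I choose the dark scraper and the slats with the disc. Next I'll check both in a close crop and measure them.

```bash
cat > h.py <<'E'
import numpy as np,cv2
from workcell import *
from scipy.spatial.transform import Rotation as Ro
def ray(n,p,z):
    m=camera_model(n);R=np.array(m["R"]);t=np.array(m["t"]);K=np.array(m["camera_matrix"])
    c=-R.T@t; d=R.T@np.linalg.solve(K,[p[0],p[1],1.]); return c+d*(z-c[2])/d[2]
def proj(n,X):
    m=camera_model(n);x=np.array(m["camera_matrix"])@(np.array(m["R"])@X+m["t"]);return x[:2]/x[2]
def blobs(img,lo,hi,box,amin=20,hsv=True):
    a=cv2.cvtColor(img,cv2.COLOR_BGR2HSV) if hsv else img
    m=np.zeros(img.shape[:2],np.uint8);x0,y0,x1,y1=box
    m[y0:y1,x0:x1]=cv2.inRange(a,np.array(lo),np.array(hi))[y0:y1,x0:x1]
    cs,_=cv2.findContours(m,cv2.RETR_EXTERNAL,cv2.CHAIN_APPROX_NONE)
    return sorted([c for c in cs if cv2.contourArea(c)>amin],key=cv2.contourArea,reverse=True)
def rectw(n,c,z):  # min-area rect in world plane
    P=np.array([ray(n,p,z)[:2] for p in c.reshape(-1,2)],np.float32)
    (x,y),(w,h),a=cv2.minAreaRect(P*1000)
    if w<h: w,h,a=h,w,a+90
    return np.round([x,y,w,h,(a+90)%180-90],1)
E
python3 - <<'E'
from h import *
im=read_camera("top")
hs=cv2.cvtColor(im,cv2.COLOR_BGR2HSV)
for nm,p in dict(handle=(408,205),blade=(403,172),disc=(208,186),slat=(195,200),slat2=(223,200),plate=(314,184),rim=(314,220),tray=(425,180),wall=(440,180)).items(): print(nm,hs[p[1],p[0]])
a=cv2.resize(im[130:250,360:480],None,fx=4.5,fy=4.5,interpolation=cv2.INTER_CUBIC)[:540,:400]
b=cv2.resize(im[155:215,175:241],None,fx=6,fy=6,interpolation=cv2.INTER_CUBIC)
c=np.zeros((540,800,3),np.uint8);c[:,:a.shape[1]]=a;c[:b.shape[0],400:400+b.shape[1]]=b
cv2.imwrite("pics/crop1.png",c)
E
```

```text
handle [ 13 178  86]
blade [ 92  19 175]
disc [ 12 136 186]
slat [ 17 137 164]
slat2 [ 17 137 171]
plate [ 60   4 211]
rim [ 60   2 210]
tray [ 17 134 194]
wall [14 68 98]
```

View pics/crop1.png

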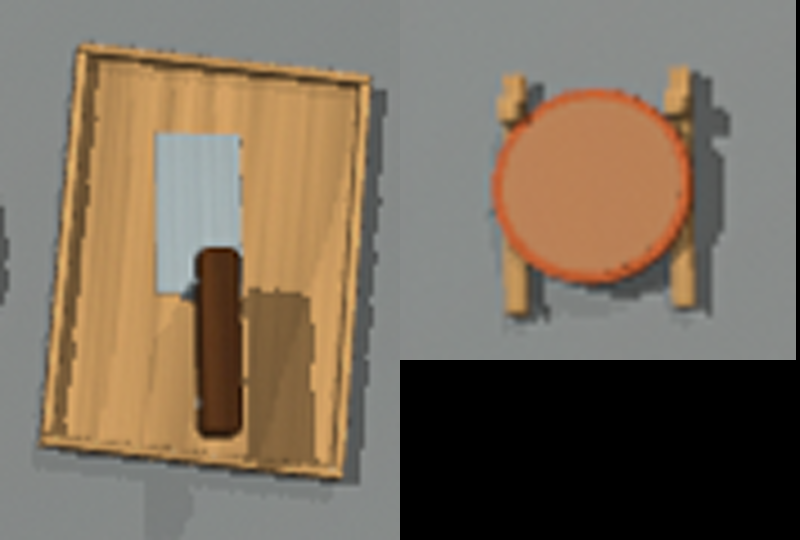

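The left half of the crop shows the dark-handled scraper with its blade pointing away from the robot. The right half shows the terracotta disc on the short slats, with the stop blocks at the far end. Both choices hold, so I'll measure now.

```bash
cat > meas.py <<'E'
from h import *
im=read_camera("top")
print("handle z77",rectw("top",blobs(im,(0,120,40),(25,255,140),(395,180,422,232))[0],.077))
print("blade z8",rectw("top",blobs(im,(80,8,140),(105,50,230),(385,150,425,200))[0],.008))
c=blobs(im,(3,110,150),(14,255,255),(185,165,232,208))[0];print("disc z18",rectw("top",c,.018))
for bx in((186,160,204,212),(215,160,232,212)):
    for c in blobs(im,(14,90,110),(25,255,255),bx,4): print("slat z10",rectw("top",c,.010),cv2.boundingRect(c))
print("plate z20",rectw("top",blobs(im,(0,0,185),(180,14,255),(260,135,365,235))[0],.02))
c=blobs(im,(8,50,80),(25,255,255),(365,135,448,240))[0];print("tray z18",rectw("top",c,.018))
for b,z in(((270,115,295,145),.1),): 
    for c in blobs(im,(50,60,10),(90,255,120),b): print("bottle",cv2.boundingRect(c),[np.round(ray("top",p,0)*1e3) for p in((284,139),)])
print("heel",[np.round(ray("top",p,0.0)*1e3) for p in((126,229),(153,195))],"box",[np.round(ray("top",p,.048)*1e3) for p in((466,245),(501,200))])
E
python3 meas.py; python3 - <<'E'
from h import *
im=read_camera("side");hs=cv2.cvtColor(im,cv2.COLOR_BGR2HSV)
c=blobs(im,(0,100,20),(25,255,130),(310,232,360,256))
for q in c: print("side handle",cv2.boundingRect(q),np.round([ray("side",q.reshape(-1,2).mean(0),.064)*1e3]))
c=blobs(im,(3,110,130),(14,255,255),(285,155,325,190))
for q in c: print("side disc",cv2.boundingRect(q),np.round([ray("side",cv2.minEnclosingCircle(q)[0],.015)*1e3]))
s=read_state();print(Ro.from_rotvec(s['tcp_rot']).as_matrix().round(3))
E
```

```text
handle z77 [ 540.8 -257.5  119.9   46.6   -3.6]
blade z8 [ 638.7 -254.    97.1   47.    -3. ]
disc z18 [623.6 282.9  86.5  85.5  88.9]
slat z10 [584.5 317.5  30.5   8.1   1.1] (192, 195, 4, 12)
slat z10 [667.3 319.9  20.7  10.  -12.6] (191, 167, 5, 8)
slat z10 [5.869e+02 2.423e+02 3.310e+01 8.100e+00 5.000e-01] (220, 193, 4, 13)
slat z10 [6.690e+02 2.458e+02 1.970e+01 8.200e+00 5.000e-01] (219, 166, 4, 8)
plate z20 [624.6 -13.9 226.3 214.   -9.8]
tray z18 [ 608.9 -256.5  252.3  182.7   -7.8]
bottle (276, 121, 16, 19) [array([755.,  72.,   0.])]
heel [array([512., 499.,   0.]), array([604., 430.,   0.])] box [array([ 445., -399.,   48.]), array([ 562., -501.,   48.])]
side handle (316, 238, 37, 14) [[ 551. -250.   64.]]
side disc (291, 165, 24, 13) [[622. 275.  15.]]
[[-0.922  0.388 -0.   ]
 [ 0.388  0.922 -0.001]
 [ 0.    -0.001 -1.   ]]
```

```bash
cat >> h.py <<'E'
def st(): 
    s=read_state();return np.array(s['tool_pos'])*1e3,Ro.from_rotvec(s['tcp_rot']).as_matrix(),s
def togo(X): # mm target -> tool axes cm
    p,R,s=st();return np.round(R.T@(np.array(X)-p)/10,2)
E
python3 - <<'E'
from h import *
for n,l,z in(("handle",[(403.6,185),(413.8,185),(403.6,227),(413.8,227)],.077),("blade",[(394.7,159.6),(413.3,159.6),(394.7,195.3)],.008)):
    P=np.array([ray("top",p,z)*1e3 for p in l]);print(n,P.round(1).tolist())
im=read_camera("top")
for c in blobs(im,(0,120,40),(25,255,115),(395,180,422,232)): print(rectw("top",c,.077),cv2.boundingRect(c))
E
python3 -m crank '[[[0,0,0,0,0,-0.114],[0,0,0,0,0,-0.114],[0,0,0,0,0,-0.114],[0,0,0,0,0,0]]]' 7
```

```text
handle [[601.2, -239.3, 77.0], [600.7, -265.8, 77.0], [491.5, -233.1, 77.0], [491.0, -259.3, 77.0]]
blade [[688.1, -232.3, 8.0], [687.1, -283.7, 8.0], [587.9, -227.0, 8.0]]
[ 546.3 -247.5  110.1   25.9   -3.4] (403, 185, 11, 43)
time: 0.63
tool_pos: [0.2621, 0.622, 0.2312]
tcp_rot: [-0.085, -3.14, 0.0]
wrist_force: [0.3, -0.4, -0.6]
width: 0.819
grip_force: 0.0
```

```bash

python3 -m crank '[[[-1.35,-3.28,0,0,0,0],[-1.35,-3.28,0,0,0,0],[-1.35,-3.28,0,0,0,0],[-1.35,-3.28,0,0,0,0],[-1.35,-3.28,0,0,0,0],[-1.35,-3.28,0,0,0,0],[-1.35,-3.28,0,0,0,0],[-1.35,-3.28,0,0,0,0]]]' >/dev/null
python3 -m crank '[[[-1.35,-3.28,0,0,0,0],[-1.35,-3.28,0,0,0,0],[-1.35,-3.28,0,0,0,0],[-1.35,-3.28,0,0,0,0],[-1.35,-3.28,0,0,0,0],[-1.35,-3.28,0,0,0,0],[-1.35,-3.28,0,0,0,0],[-1.35,-3.28,0,0,0,0]]]' >/dev/null
python3 -m crank '[[[-1.35,-3.28,0,0,0,0],[-1.35,-3.28,0,0,0,0],[-1.35,-3.28,0,0,0,0],[-1.35,-3.28,0,0,0,0],[-1.35,-3.28,0,0,0,0],[-1.35,-3.28,0.5,0,0,0],[-1.35,-3.28,1.5,0,0,0],[-1.35,-3.28,2,0,0,0]]]' >/dev/null
python3 -m crank '[[[-1.35,-3.28,2,0,0,0],[-1.35,-3.28,2,0,0,0],[0,0,0,0,0,0],[0,0,0,0,0,0],[0,0,0,0,0,0],[0,0,0,0,0,0]]]'
python3 - <<'E'
from h import *
print(togo([567,-250.3,45]),st()[1].round(3).tolist())
cv2.imwrite("pics/top1.png",cv2.resize(read_camera("top")[130:250,340:500],None,fx=4,fy=4))
E
```

```text
time: 3.13
tool_pos: [0.5645, -0.2485, 0.1525]
tcp_rot: [0.09, 3.139, -0.0]
wrist_force: [0.5, 0.5, 0.6]
width: 0.823
grip_force: 0.0
[-0.25 -0.17 10.75] [[-0.998, 0.057, 0.001], [0.057, 0.998, -0.0], [-0.001, -0.0, -1.0]]
```

View pics/top1.png

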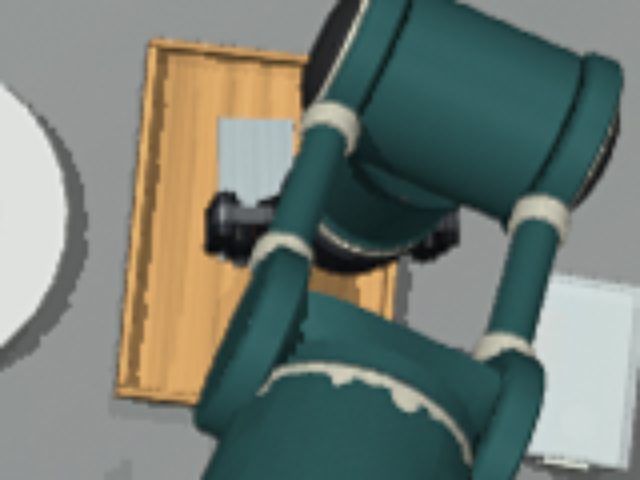

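The crop shows the fingers straddling the handle just behind the blade (blade at about crop pixel 255,160). The pads stand farther back while partly open, so I'll go a little deeper and then grip.

```bash

python3 -m crank '[[[-0.25,-0.17,1.5,0,0,0],[0,0,1.5,0,0,0],[0,0,1.5,0,0,0],[0,0,1.5,0,0,0],[0,0,1.5,0,0,0],[0,0,1.5,0,0,0],[0,0,1.5,0,0,0],[0,0,0.9,0,0,0]]]' 
python3 -m crank '[[[0,0,0,0,0,0],[0,0,0,0,0,0],[0,0,0,0,0,0],[0,0,0,0,0,0],[0,0,0,0,0,0],[0,0,0,0,0,0],[0,0,0,0,0,0],[0,0,0,0,0,0]]]' 0 100
```

```text
time: 3.85
tool_pos: [0.5665, -0.2497, 0.0373]
tcp_rot: [0.087, 3.14, -0.0]
wrist_force: [-0.2, -0.2, 0.6]
width: 0.822
grip_force: 0.0
time: 4.52
tool_pos: [0.5678, -0.2516, 0.0391]
tcp_rot: [0.089, 3.138, -0.001]
wrist_force: [-0.7, 1.8, 7.6]
width: 0.265
grip_force: 97.8
```

```bash

python3 -m crank '[[[0,0,-0.5,0,0,0],[0,0,-1.2,0,0,0],[0,0,-1.5,0,0,0],[0,0,-1.5,0,0,0],[0,0,-1.5,0,0,0],[0,0,-1,0,0,0],[0,0,-0.5,0,0,0],[0,0,0,0,0,0]]]' 
python3 - <<'E'
from h import *
p,R,s=st()
def blade(im,box):
    return blobs(im,(80,8,120),(110,60,240),box)
t=read_camera("top");u=read_camera("side")
for c in blade(t,(375,135,440,215)): print(cv2.boundingRect(c),rectw("top",c,(p[2]-31)/1e3))
E=p+[120,-6,-31];print(proj("top",E/1e3),proj("side",E/1e3))
a=cv2.resize(t[120:240,340:480],(600,514))[:280]; pe=proj("side",E/1e3).astype(int)
b=cv2.resize(u[pe[1]-40:pe[1]+40,pe[0]-100:pe[0]+50],(600,320))
cv2.imwrite("pics/lift.png",np.vstack([a,b]))
E
```

```text
time: 5.18
tool_pos: [0.5674, -0.2517, 0.1161]
tcp_rot: [0.089, 3.138, -0.002]
wrist_force: [0.2, 0.2, -1.3]
width: 0.269
grip_force: 97.7
(397, 152, 16, 36) [ 639.2 -243.9   95.2   35.    -8.1]
[409.37233553 151.91365475] [377.87645807 231.36310847]
```

View pics/lift.png

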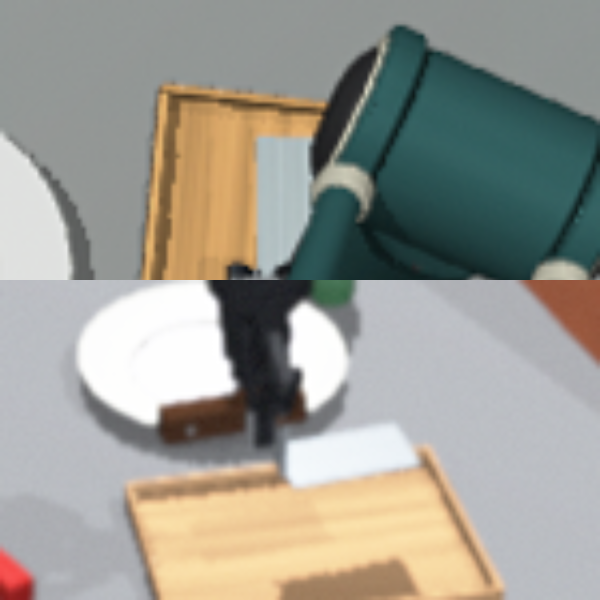

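```bash
python3 - <<'E'
from h import *
P=[ray("top",q,.01)*1e3 for q in((194.3,205),(194.0,168.2),(222.25,204),(221.7,167.5))]
print(np.round(P,1).tolist(), [np.degrees(np.arctan2(*(P[i+1]-P[i])[1::-1])).round(2) for i in(0,2)])
print("blade left", (ray("top",(397,165),st()[0][2]/1e3-.031)*1e3).round(1))
im=read_camera("top")
c=blobs(im,(3,100,140),(13,255,255),(185,165,232,208))[0]
(e,w,a)=cv2.fitEllipse(c);print(e,w,ray("top",e,.017)*1e3)
# column edge profile
hs=cv2.cvtColor(im,cv2.COLOR_BGR2HSV)[:,:,1].astype(float)
for v in(166,167,200,202,204,206):
    for a,b in((186,202),(214,230)):
        s=np.clip(hs[v,a:b]-40,0,None);u=(s*np.arange(a,b)).sum()/s.sum();print(v,round(u,2),(ray("top",(u,v),.01)*1e3).round(1)[:2],end=" ")
    print()
E
```

```text
[[572.1, 315.1, 10.0], [674.1, 317.9, 10.0], [573.2, 240.2, 10.0], [674.6, 242.6, 10.0]] [np.float64(1.56), np.float64(1.38)]
blade left [ 653.5 -223.9   82.9]
(206.38063049316406, 185.50242614746094) (31.149606704711914, 32.52973556518555) [623.55111308 282.19048355  17.        ]
166 nan [nan nan] 166 221.16 [678.8 244.1] 
167 193.67 [677.5 318.9] 167 221.27 [676.  243.8] 
200 197.1 [585.6 307.9] 200 219.83 [584.3 246.8] 
202 194.01 [580.3 316.1] 202 221.73 [578.7 241.6] 
204 194.15 [574.8 315.6] 204 221.81 [573.3 241.3] 
206 194.14 [569.3 315.5] 206 nan [nan nan] <stdin>:12: RuntimeWarning: invalid value encountered in scalar divide
```

```bash

python3 -m crank '[[[0.3,1.5,0,0,0,-0.083],[0.7,3.0,0,0,0,0],[0.8,3.5,0,0,0,0],[0.8,3.5,0,0,0,0],[0.8,3.5,0,0,0,0],[0.8,3.5,0,0,0,0],[0.8,3.5,0,0,0,0],[0.8,3.5,0,0,0,0]]]' >/dev/null
python3 -m crank '[[[0.8,3.5,0,0,0,0],[0.8,3.5,0,0,0,0],[0.8,3.5,0,0,0,0],[0.8,3.5,0,0,0,0],[0.8,3.5,0,0,0,0],[0.8,3.5,0,0,0,0],[0.8,3.5,0,0,0,0],[0.76,3.5,1,0,0,0]]]' >/dev/null
python3 -m crank '[[[0,2.98,1.5,0,0,0],[0,0,1.5,0,0,0],[0,0,1,0,0,0],[0,0,0.5,0,0,0],[0,0,0,0,0,0],[0,0,0,0,0,0]]]'
python3 - <<'E'
from h import *
p,R,s=st();print(togo([440,275.2,37]),np.degrees(np.arctan2(R[1,0],R[0,0])),R[:,2])
E
```

```text
time: 7.17
tool_pos: [0.4312, 0.3093, 0.0588]
tcp_rot: [0.039, -3.14, 0.001]
wrist_force: [-0.3, 0.3, -1.9]
width: 0.266
grip_force: 98.6
[-0.8  -3.43  2.18] -178.5706870864784 [-1.23908141e-03 -9.63087052e-04 -9.99998769e-01]
```

```bash

python3 -m crank '[[[-0.2,-0.9,0,0,0,0],[-0.2,-0.9,0.5,0,0,0],[-0.2,-0.9,0.6,0,0,0],[-0.2,-0.73,0.6,0,0,0],[0,0,0.48,0,0,0],[0,0,0,0,0,0],[0,0,0,0,0,0]]]'
python3 - <<'E'
from h import *
p,R,s=st();print(togo([440,275.2,37]))
t=read_camera("top");u=read_camera("side")
E=p-R[:,0]*120+[0,0,-31]
pt=proj("top",E/1e3);ps=proj("side",E/1e3);print(pt,ps)
a=cv2.resize(t[150:250,165:265],(600,600),interpolation=cv2.INTER_CUBIC)[:,:400]
b=cv2.resize(u[140:220,255:335],(400,400),interpolation=cv2.INTER_CUBIC)
c=np.zeros((600,800,3),np.uint8);c[:,:400]=a;c[:400,400:]=b
cv2.imwrite("pics/pre.png",c)
E
```

```text
time: 7.75
tool_pos: [0.44, 0.2759, 0.0369]
tcp_rot: [0.04, -3.14, 0.001]
wrist_force: [0.5, 0.4, -1.1]
width: 0.269
grip_force: 98.6
[-0.   -0.07 -0.01]
[208.01997232 209.43625725] [286.91574239 175.67980395]
```

View pics/pre.png

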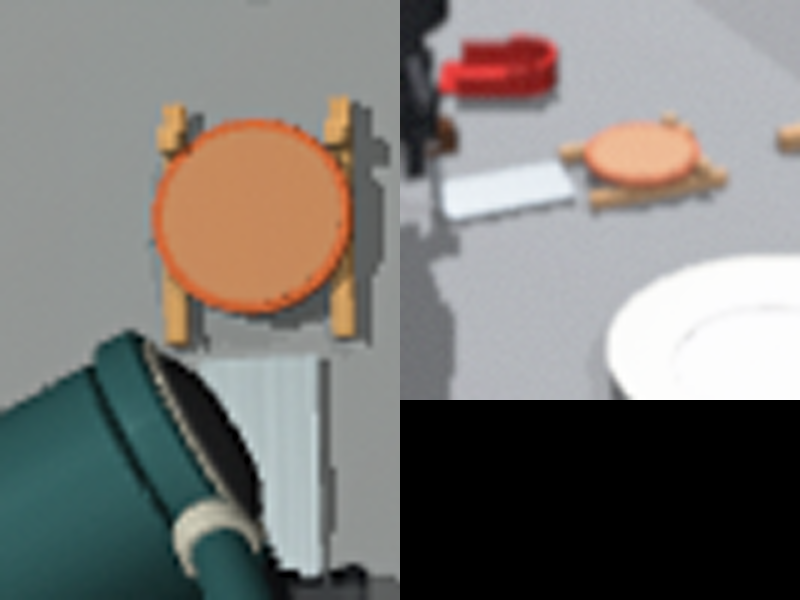

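The top view shows the blade edge at (214,209), where I predicted it. It lies about 1.5 mm right of the gap's middle, so I'll shift +y and slide it in.

```bash

python3 -m crank '[[[0,0.15,0,0,0,0],[-0.5,0,0,0,0,0],[-0.8,0,0,0,0,0],[-0.8,0,0,0,0,0],[-0.8,0,0,0,0,0],[-0.8,0,0,0,0,0],[-0.8,0,0,0,0,0],[-0.8,0,0,0,0,0]]]'
python3 -m crank '[[[-0.8,0,0,0,0,0],[-0.8,0,0,0,0,0],[-0.8,0,0,0,0,0],[-0.8,0,0,0,0,0],[-0.8,0,0,0,0,0],[-0.8,0,0,0,0,0],[-0.8,0,0,0,0,0],[-0.4,0,0,0,0,0]]]'
python3 -m crank '[[[0,0,0,0,0,0],[0,0,0,0,0,0],[0,0,0,0,0,0]]]'
cat > disc.py <<'E'
from h import *
import sys
p,R,s=st();zz=float(sys.argv[1])
t=read_camera("top")
x0,y0,x1,y1=map(int,sys.argv[2:6])
for c in blobs(t,(3,100,120),(14,255,255),(x0,y0,x1,y1),60): e,w,a=cv2.fitEllipse(c);print("disc",np.round(e,1),np.round(w,1),(ray("top",e,zz)*1e3).round(1),cv2.boundingRect(c))
print("tcp",p.round(1),"edge",(p-R[:,0]*120-[0,0,33]).round(1),"zax",R[:,2].round(3))
E
python3 disc.py .017 180 160 240 212
```

```text
time: 8.52
tool_pos: [0.4944, 0.2793, 0.0374]
tcp_rot: [-0.041, 3.141, 0.0]
wrist_force: [-1.1, 0.4, -1.5]
width: 0.271
grip_force: 98.6
time: 9.18
tool_pos: [0.5547, 0.281, 0.0377]
tcp_rot: [-0.041, 3.14, 0.001]
wrist_force: [-0.6, -0.1, -2.1]
width: 0.274
grip_force: 98.6
time: 9.43
tool_pos: [0.5527, 0.2808, 0.0372]
tcp_rot: [0.041, -3.14, 0.0]
wrist_force: [-0.2, 0.2, -2.5]
width: 0.263
grip_force: 98.6
disc [214.1 183.7] [16.4 30.4] [628.  261.5  17. ] (205, 170, 19, 30)
tcp [552.7 280.8  37.2] edge [672.7 283.9   4.1] zax [-0.001 -0.    -1.   ]
```

```bash

python3 -m crank '[[[0,0,-0.2,0,0,0],[0,0,-0.2,0,0,0],[0,0,-0.3,0,0,0],[0,0,-0.4,0,0,0],[0,0,-0.6,0,0,0],[0,0,-0.8,0,0,0],[0,0,-0.8,0,0,0],[0,0,-0.8,0,0,0]]]'
python3 -m crank '[[[0,0,-0.6,0,0,0],[0,0,-0.4,0,0,0],[0,0,-0.2,0,0,0],[0,0,0,0,0,0],[0,0,0,0,0,0]]]'
python3 disc.py .07 180 150 240 212
python3 - <<'E'
from h import *
t=read_camera("top");p,R,s=st()
g=t[:,:,1]
for th in(185,195,203):
    for c in blobs(t,(0,0,th),(180,14,255),(260,135,365,235))[:1]:
        e,w,a=cv2.fitEllipse(cv2.convexHull(c));print(th,e,w,(ray("top",e,.02)*1e3).round(1))
pp=proj("top",np.array([.6246,-.0139,.02]));print(pp)
u=read_camera("side");pe=proj("side",np.array([p[0]+70,p[1],80])/1e3).astype(int)
b=cv2.resize(u[pe[1]-50:pe[1]+30,pe[0]-60:pe[0]+50],(600,436),interpolation=cv2.INTER_CUBIC)
cv2.imwrite("pics/lift2.png",b)
E
```

```text
time: 10.15
tool_pos: [0.5535, 0.281, 0.0797]
tcp_rot: [-0.041, 3.141, 0.0]
wrist_force: [0.4, 0.6, -2.6]
width: 0.272
grip_force: 98.5
time: 10.57
tool_pos: [0.5531, 0.2808, 0.0903]
tcp_rot: [0.041, -3.141, 0.0]
wrist_force: [-0.8, -0.7, -3.2]
width: 0.268
grip_force: 98.5
disc [210.3 179.5] [18.1 31. ] [627.6 262.2  70. ] (201, 165, 20, 32)
tcp [553.1 280.8  90.3] edge [673.  284.   57.3] zax [-0. -0. -1.]
185 (313.820068359375, 183.00474548339844) (82.35670471191406, 84.24313354492188) [623.9  -7.7  20. ]
195 (313.8268737792969, 182.9739227294922) (82.19715118408203, 84.14569091796875) [624.   -7.7  20. ]
203 (313.8318176269531, 183.08787536621094) (81.90178680419922, 83.89632415771484) [623.7  -7.7  20. ]
[316.124374   182.70605194]
```

View pics/lift2.png

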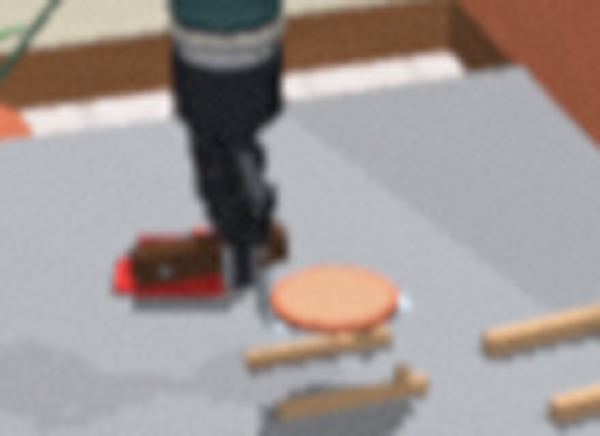

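The disc sits level on the blade, clear of the slats. The plate centre is at about (624,-8). I'll carry it over with gentle ramps.

```bash

python3 -m crank '[[[0,-0.4,0,0,0,0],[0.1,-0.9,0,0,0,0],[0.1,-1.4,0,0,0,0],[0.1,-1.9,0,0,0,0],[0.1,-2.3,0,0,0,0],[0.1,-2.6,0,0,0,0],[0.1,-2.6,0,0,0,0],[0.1,-2.6,0,0,0,0]]]' >/dev/null
python3 -m crank '[[[0.1,-2.6,0,0,0,0],[0.1,-2.6,0,0,0,0],[0.1,-2.3,0,0,0,0],[0.1,-1.9,0,0,0,0],[0.02,-1.65,0,0,0,0],[0,-1.4,0,0,0,0],[0,-1.0,0,0,0,0],[0,-0.6,0,0,0,0]]]' >/dev/null
python3 -m crank '[[[0,-0.3,0,0,0,0],[0,0,0,0,0,0],[0,0,0,0,0,0],[0,0,0,0,0,0]]]'
python3 disc.py .07 260 130 370 235
python3 -c "
from h import *
print(togo([549.5,-9.8,90]))"
```

```text
time: 12.38
tool_pos: [0.5496, -0.0092, 0.0905]
tcp_rot: [0.042, -3.141, -0.0]
wrist_force: [-0.4, 0.6, -2.6]
width: 0.268
grip_force: 98.5
tcp [549.6  -9.2  90.5] edge [669.6  -6.   57.4] zax [-0.  0. -1.]
[ 0.02 -0.06  0.05]
```

```bash

python3 -m crank '[[[0,0,0.3,0,0.03,0],[0,0,0.4,0,0.04,0],[-0.05,0,0.4,0,0.04,0],[-0.05,0,0.4,0,0.04,0],[-0.05,0,0.3,0,0.03,0],[-0.05,0,0.25,0,0.03,0],[0,0,0,0,0,0],[0,0,0,0,0,0]]]'
cat > tilt.py <<'E'
from h import *
p,R,s=st()
f=-R[:,0];u=-R[:,2]
E=p+f*120-u*33;print("tilt",np.degrees(np.arcsin(-f[2])).round(1),"edge",E.round(1),"tcp",p.round(1))
E
python3 tilt.py
```

```text
time: 13.1
tool_pos: [0.5503, -0.0092, 0.0694]
tcp_rot: [0.04, -2.932, 0.004]
wrist_force: [-0.2, 0.3, -3.1]
width: 0.268
grip_force: 98.5
tilt 12.0 edge [660.7  -6.2  12.1] tcp [550.3  -9.2  69.4]
```

```bash

python3 -m crank '[[[-0.11,0,-0.22,0,0.031,0],[-0.11,0,-0.27,0,0.031,0],[-0.11,0,-0.3,0,0.031,0],[-0.11,0,-0.3,0,0.031,0],[-0.11,0,-0.3,0,0.031,0],[-0.11,0,-0.32,0,0.031,0],[-0.11,0,-0.33,0,0.031,0],[-0.11,0,-0.33,0,0.031,0]]]'
python3 -m crank '[[[0,0,0,0,0,0],[0,0,0,0,0,0],[0,0,0,0,0,0]]]' >/dev/null
python3 tilt.py
python3 - <<'E'
from h import *
u=read_camera("side");pe=proj("side",np.array([.624,-.008,.02])).astype(int)
b=cv2.resize(u[pe[1]-50:pe[1]+30,pe[0]-60:pe[0]+50],(770,560),interpolation=cv2.INTER_CUBIC)
cv2.imwrite("pics/tip.png",b);print(pe)
E
```

```text
time: 13.77
tool_pos: [0.5662, -0.0091, 0.0901]
tcp_rot: [0.036, -2.684, 0.008]
wrist_force: [0.2, -0.2, -3.6]
width: 0.27
grip_force: 98.5
tilt 26.2 edge [658.7  -6.8   7.1] tcp [565.6  -9.2  89.6]
[328 209]
```

View pics/tip.png

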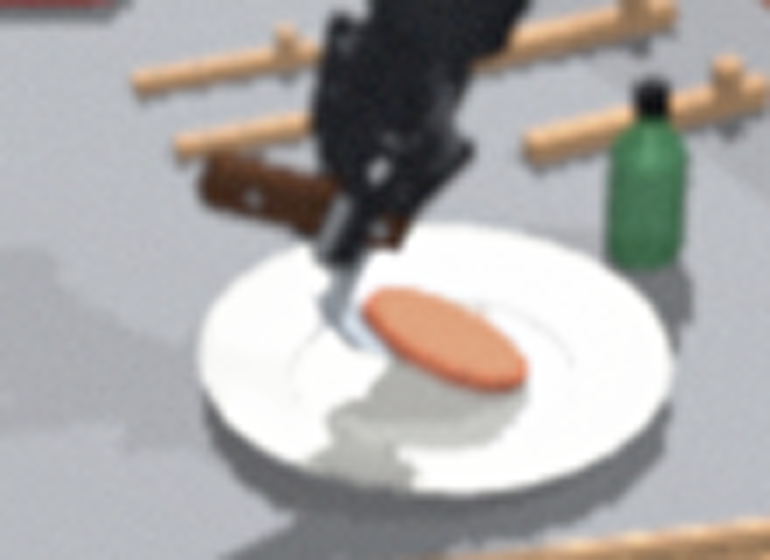

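The disc has slid forward until its front edge, at crop (515,380), touches the plate floor. I'll check where it is before withdrawing the blade.

```bash
python3 - <<'E'
from h import *
f=lambda x,y:(268+x/7,159+y/7)
for q,z in(((525,372),.009),((445,338),.033),((440,345),.025)): print((ray("side",f(*q),z)*1e3).round(1))
u=read_camera("side")
for c in blobs(u,(3,90,100),(14,255,255),(300,180,360,225)): print(cv2.boundingRect(c),cv2.fitEllipse(c))
E
```

```text
[670.  -26.5   9. ]
[630.4 -19.1  33. ]
[630.3 -12.9  25. ]
(320, 201, 23, 14) ((331.1886901855469, 207.3596954345703), (9.067163467407227, 24.06364631652832), 115.83750915527344)
```

```bash

python3 -m crank '[[[0.3,0,0.15,0,0,0],[0.63,0,0.31,0,0,0],[0.63,0,0.31,0,0,0],[0.63,0,0.31,0,0,0],[0.63,0,0.31,0,0,0],[0.63,0,0.31,0,0,0],[0.63,0,0.31,0,0,0],[0.3,0,0.15,0,0,0]]]'
python3 tilt.py
python3 - <<'E'
from h import *
u=read_camera("side")
for c in blobs(u,(3,90,100),(14,255,255),(300,170,370,235)): e=cv2.fitEllipse(c);print(cv2.boundingRect(c),e,(ray("side",e[0],.02)*1e3).round(1))
E
```

```text
time: 14.78
tool_pos: [0.5156, -0.0107, 0.0895]
tcp_rot: [0.035, -2.683, 0.008]
wrist_force: [-0.3, 0.1, -1.8]
width: 0.271
grip_force: 98.6
tilt 26.3 edge [608.5  -8.3   6.8] tcp [515.6 -10.7  89.5]
(318, 203, 24, 15) ((329.751220703125, 210.0734100341797), (12.385926246643066, 23.744356155395508), 102.25292205810547) [625.6 -15.   20. ]
```

```bash

python3 -m crank '[[[0.45,0,0.22,0,0,0],[0.63,0,0.31,0,0,0],[0.63,0,0.31,0,0,0],[0.63,0,0.31,0,0,0],[0.63,0,0.31,0,0,0],[0.63,0,0.2,0,0,0],[0.63,0,-0.4,0,0,0],[0.63,0,-0.8,0,0,0]]]'
python3 -m crank '[[[0.6,0,-1.2,0,0,0],[0.8,0,-1.6,0,0,0],[0.8,0,-1.6,0,0,0],[0.6,0,-1.2,0,0,0],[0,0,0,0,0,0],[0,0,0,0,0,0]]]'
python3 tilt.py
python3 - <<'E'
from h import *
u=read_camera("side");t=read_camera("top")
for c in blobs(u,(3,90,100),(14,255,255),(300,170,370,235)): e=cv2.fitEllipse(c);print(cv2.boundingRect(c),e,(ray("side",e[0],.011)*1e3).round(1))
for c in blobs(t,(3,100,120),(14,255,255),(260,130,370,235),60): e=cv2.fitEllipse(c);print("top",cv2.boundingRect(c),e,(ray("top",e[0],.013)*1e3).round(1))
for c in blobs(t,(0,0,195),(180,14,255),(260,135,365,235))[:1]: e=cv2.fitEllipse(cv2.convexHull(c));print("plate",(ray("top",e[0],.02)*1e3).round(1))
a=cv2.resize(t[130:240,260:370],(400,400));b=cv2.resize(u[165:245,288:368],(400,400));cv2.imwrite("pics/placed.png",np.hstack([a,b]))
E
```

```text
time: 15.5
tool_pos: [0.4697, -0.0118, 0.1067]
tcp_rot: [0.035, -2.681, 0.008]
wrist_force: [0.2, -0.0, -1.2]
width: 0.268
grip_force: 98.6
time: 16.0
tool_pos: [0.4723, -0.0119, 0.1708]
tcp_rot: [0.035, -2.687, 0.009]
wrist_force: [-0.8, -0.7, -2.3]
width: 0.271
grip_force: 98.6
tilt 26.0 edge [565.6  -9.5  88.5] tcp [472.3 -11.9 170.8]
(318, 206, 24, 14) ((329.5667419433594, 211.64212036132812), (13.314068794250488, 22.579587936401367), 92.2052993774414) [626.5 -11.4  11. ]
plate [635.7  89.6  20. ]
```

View pics/placed.png

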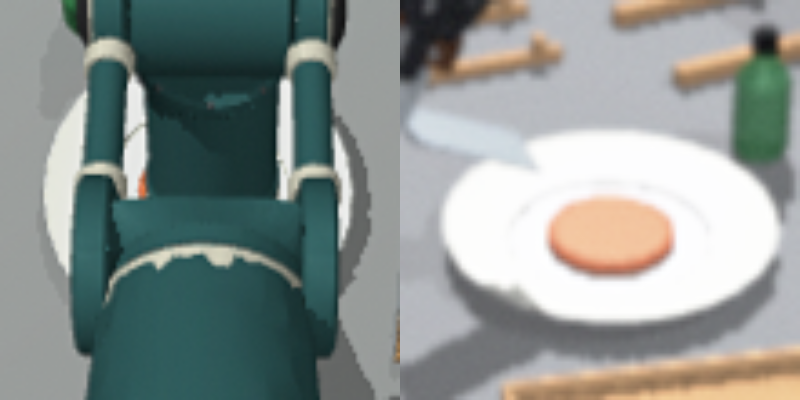

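The side view shows the disc lying flat, glazed side up, near the middle of the plate at about (626,-11). Now I'll level the scraper and take it back to the tray.

```bash

python3 -m crank '[[[0,0,0,0,-0.09,0],[0,0,0,0,-0.09,0],[0,0,0,0,-0.09,0],[0,0,0,0,-0.09,0],[0,0,0,0,-0.094,0],[0,0,0,0,0,0.083],[0,0,0,0,0,0],[0,0,0,0,0,0]]]'
python3 tilt.py; python3 -c "
from h import *
print(togo([567.5,-251.6,80]),st()[1].round(4).tolist())"
```

```text
time: 16.77
tool_pos: [0.47, -0.0118, 0.1685]
tcp_rot: [-0.086, -3.134, 0.0]
wrist_force: [0.2, 0.0, -1.5]
width: 0.268
grip_force: 98.7
tilt 0.4 edge [589.6 -18.4 134.8] tcp [470.  -11.8 168.5]
[-11.1  -23.4    8.79] [[-0.9985, 0.0549, -0.0062], [0.0549, 0.9985, 0.0], [0.0062, -0.0003, -1.0]]
```

```bash

python3 -m crank '[[[-0.6,-1.3,0,0,-0.006,0],[-1.2,-2.5,0,0,0,0],[-1.4,-3,0,0,0,0],[-1.5,-3.2,0,0,0,0],[-1.5,-3.2,0,0,0,0],[-1.5,-3.2,0,0,0,0],[-1.4,-3,0,0,0,0],[-1.2,-2.5,0.5,0,0,0]]]' >/dev/null
python3 -m crank '[[[-0.8,-1.5,1.5,0,0,0],[0,0,2,0,0,0],[0,0,2,0,0,0],[0,0,1.5,0,0,0],[0,0,1,0,0,0],[0,0,0.3,0,0,0],[0,0,0,0,0,0],[0,0,0,0,0,0]]]'
python3 tilt.py; python3 -c "
from h import *
print(togo([567.5,-251.6,38.5]),st()[1].round(4).tolist())"
```

```text
time: 18.1
tool_pos: [0.5694, -0.252, 0.082]
tcp_rot: [0.088, 3.138, -0.001]
wrist_force: [-0.1, 0.6, -1.7]
width: 0.271
grip_force: 98.7
tilt -0.1 edge [ 689.3 -258.7   49.3] tcp [ 569.4 -252.    82. ]
[0.2  0.03 4.35] [[-0.9984, 0.056, 0.0023], [0.056, 0.9984, -0.0006], [-0.0024, -0.0005, -1.0]]
```

```bash

python3 -m crank '[[[0.2,0,0.8,0,0,0],[0,0,1,0,0,0],[0,0,1,0,0,0],[0,0,0.8,0,0,0],[0,0,0.4,0,0,0],[0,0,0.1,0,0,0],[0,0,0,0,0,0],[0,0,0,0,0,0]]]'
python3 -m crank '[[[0,0,0.1,0,0,0],[0,0,0.1,0,0,0],[0,0,0,0,0,0],[0,0,0,0,0,0]]]'
```

```text
time: 18.77
tool_pos: [0.567, -0.2518, 0.0408]
tcp_rot: [0.089, 3.138, -0.001]
wrist_force: [-0.3, -0.4, -1.4]
width: 0.269
grip_force: 98.7
time: 19.1
tool_pos: [0.5672, -0.252, 0.0392]
tcp_rot: [0.089, 3.137, -0.001]
wrist_force: [0.4, -0.1, -0.1]
width: 0.269
grip_force: 98.9
```

```bash

python3 -m crank '[[[0,0,0.1,0,0,0],[0,0,0,0,0,0],[0,0,0,0,0,0]]]'
python3 -m crank '[[[0,0,0,0,0,0],[0,0,0,0,0,0],[0,0,0,0,0,0],[0,0,0,0,0,0],[0,0,0,0,0,0],[0,0,0,0,0,0]]]' 7 40
python3 -m crank '[[[0,0,-0.5,0,0,0],[0,0,-1.5,0,0,0],[0,0,-2.5,0,0,0],[0,0,-3,0,0,0],[0,0,-3,0,0,0],[0,0,-3,0,0,0],[0,0,-3,0,0,0],[0,0,-2,0,0,0]]]' 
python3 -m crank '[[[3,0,0,0,0,0],[3,0,0,0,0,0],[3,-1,0,0,0,0],[2,-2,0,0,0,0],[0,-3,0,0,0,0],[0,-3,0,0,0,0],[0,-3,0,0,0,0],[0,0,0,0,0,0]]]' 
python3 - <<'E'
from h import *
u=read_camera("side");t=read_camera("top")
a=cv2.resize(t[130:260,260:480],(800,473));b=cv2.resize(u[180:290,285:415],(150,127))
a[-127:,-150:]=b
cv2.imwrite("pics/end.png",a)
for c in blobs(t,(3,100,120),(14,255,255),(285,155,345,215),60): e=cv2.fitEllipse(c);print("disc",e[1],(ray("top",e[0],.009)*1e3).round(1))
for c in blobs(t,(0,0,195),(180,14,255),(260,135,365,235))[:1]: e=cv2.fitEllipse(cv2.convexHull(c));print("plate",(ray("top",e[0],.02)*1e3).round(1))
E
```

```text
time: 19.35
tool_pos: [0.5672, -0.252, 0.0392]
tcp_rot: [0.089, 3.138, -0.001]
wrist_force: [-2.6, 1.4, 5.2]
width: 0.271
grip_force: 99.9
time: 19.85
tool_pos: [0.5668, -0.2517, 0.0375]
tcp_rot: [0.089, 3.139, -0.0]
wrist_force: [-0.4, 0.5, 0.2]
width: 0.824
grip_force: 0.0
time: 20.52
tool_pos: [0.5676, -0.2522, 0.227]
tcp_rot: [0.089, 3.134, -0.004]
wrist_force: [0.6, -1.2, 0.2]
width: 0.821
grip_force: 0.0
time: 21.18
tool_pos: [0.4493, -0.37, 0.2233]
tcp_rot: [0.094, 3.137, -0.006]
wrist_force: [0.8, -0.5, 1.1]
width: 0.821
grip_force: 0.0
disc (31.075212478637695, 32.0723876953125) [625.7  -8.4   9. ]
plate [623.7  -7.8  20. ]
```

View pics/end.png

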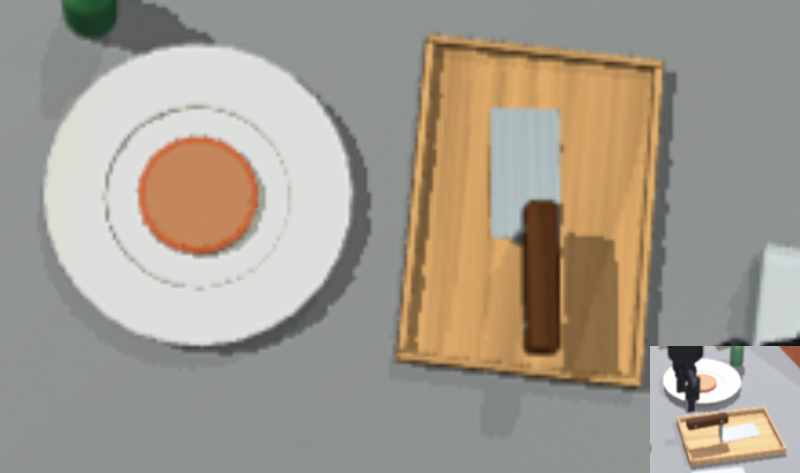

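The picture shows the disc centred on the plate, 2 mm off, glazed side up at crop (198,195). The scraper lies flat in the tray at crop (530,230), and the gripper is open and clear.

```bash
python3 -c "
from workcell import *
print(finish_job())"
```

```text
the job is handed in; nothing more can be done
None
```

I handed the job in at about 21 s of the 67 s allowed: the disc lies flat, glazed side up, about 2 mm from the plate's centre; the scraper is back in the tray with its blade flat; and the gripper never touched the disc, bottle, clip box or heel cup.

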